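Change over the cutter trays

ROBOT

A 6-joint arm with a two-finger parallel gripper is mounted at the origin on the work surface. World frame = base frame: x ahead of the robot, y to its left, z up, the work surface at z = 0. Lengths are in m, angles in rad, forces in N, time in s.
With the tool pointing down it reaches from about 0.275 to 1 m from the base axis. Payload 8.4 kg.
Tool frame: the origin (TCP) lies on the centre line of the jaws, within the pads' length; the fingertips stand 17 mm ahead of it and the grasp point (between the pads) lies 2 mm behind it (bot.tcp_to_tips is the y of the fingertips in the tool frame, in m); y points along the fingers, z is the direction in which the jaws open and shut, and the axes are right-handed (so a half turn about y gives the same grasp; the last joint's range is limited). The gripper opens to 85 mm and grips with 20 to 120 N. Pads are 22 mm wide; open, the fingers measure 114 mm over their backs; the gripper's body (76 mm by 85 mm) begins 54 mm behind the grasp point. The pads swing forward as they close: fully open they stand 13 mm farther back than shut.
Start: joints at [-1.318, 0.353, 1.633, -0, 1.155, -0.002], TCP at [0.158, -0.605, 0.248] pointing down, gripper open.
Joint ranges: [-2.63, 2.63], [-0.92, 2.1], [0.06, 2.66], [-1.3, 4.44], [0, 2.69], [-3.02, 3.02]. Speed limits (rad/s): [2.22, 2.22, 2.79, 3.14, 3.14, 3.14].

INTERFACE

Orientations are given as a unit quaternion [x, y, z, w].
In Python, from workcell import bot, hand, kinematics, get_obs, vision, hand_in gives the robot as it stands. The module is installed in compiled form; this text tells all that it offers. Calls block until the motion is done:
- bot.reach(position, orientation): joint-space move of the TCP to a pose.
- bot.servo_line(position, ori=None, velocity=0.15): straight line of the TCP; ori=None keeps the orientation; velocity is the mean speed in m/s.
- bot.goto_joints(angles): joint-space move.
- hand.move_gripper(opening, strength=None): finger opening in m; strength is the grip in N (None keeps the last); returns when the fingers have stopped.
- bot.dwell(seconds).
- kinematics.solve_ik(position, orientation): joint angles nearest the present ones, or None.
- get_obs(): the state.
- vision.read_camera(name): name is "scene" or "top" or "wrist"; returns a dict with "frame" (480x640x3 uint8, red, green, blue), "intrinsics" (3x3 intrinsics, pixels), "view" (4x4, takes a point from world to camera coordinates). Camera axes: x right, y down, z forward; pixel columns grow to the right and rows downward; lengths in m; the calibration is good to about 2 mm. A picture is of the moment at which its call begins. There is no depth.
A pose or a line that the arm cannot do raises bot.IKError and nothing moves.
- hand_in(): hands the job in, once; it reports no verdict.
The state is a dict: "time_s": time; "joint_pos": joint angles; "joint_vel": joint speeds; "joint_efforts": joint torques, N m; "position": TCP position; "orientation": TCP orientation; "wrist_force": force on the tool from outside, world axes, zero at the start; "ft_torque": the same for the moment, N m; "gripper_width": finger opening in m.
Only numpy, scipy, OpenCV 4.12 (cv2) and the standard library are available. Lean on these libraries where they do the work, as an engineer would, in place of code of your own. Each camera call takes 0.05 s, during which the arm holds its last target.

TASK

On the bakery bench, push home the tray with the dough scraper that was left standing out; then hook a fingertip behind the front lip of the tray with the round ring cutter and draw that tray right out to its stop, never having both trays out together. Only push and pull: do not pinch the lip or lift anything, leave the cutter lying in its tray, and leave the square cutter's tray and everything else where they are.

Things in the scene. Friction and masses are not known exactly. Their poses are not given: they have to be found in the camera images.
- mat: Black rubber mat 360 x 560 x 4 mm on the table, fixed; origin at the centre of its underside. Three steel tray units of the same make stand side by side on it in any order, about 190 mm apart, each turned by a few degrees of its own. Only the contents of the trays tell them apart.
- round_unit: Fixed housing, 136 mm wide, of the tray with the round cutter. Origin: unit's centreline, on its underside. Its -x is the way its tray draws out (to the robot). Tray home: the lip's inner face is at x = -140 mm. Roof, 75 mm high, from x = +15 to +150 mm; rails 26 mm high beside the tray from x = -80 mm.
- square_unit: The square cutter's housing, same shape and axes as round_unit.
- scraper_unit: The scraper's housing, same shape and axes as round_unit.
- round_tray (a joint): How far the round cutter's tray is drawn out, m: 0 = fully home, 0.100 = at its outer stop. It starts within 12 mm of home and is to be drawn out. Slides level along the unit's -x; about 0.5 kg, about 2 N of friction and slight damping, no spring: stays where it is left.
- square_tray (a joint): How far the square cutter's tray is drawn out, m: 0 = fully home, 0.100 = at its outer stop. It starts within 12 mm of home; to be left alone. Slides level along the unit's -x; about 0.5 kg, about 2 N of friction and slight damping, no spring: stays where it is left.
- scraper_tray (a joint): How far the scraper's tray is drawn out, m: 0 = fully home, 0.100 = at its outer stop. It starts 60 to 90 mm out; to be pushed home. Slides level along the unit's -x; about 0.5 kg, about 2 N of friction and slight damping, no spring: stays where it is left.
- round_lip (a point): Upright front lip of the round cutter's tray. Point: middle of the top edge of its inner face, 59 mm above the table; x points back into the tray, z up. Lip: 116 mm wide, 6 thick, 37 above the tray floor. Behind it is an empty bay 66 mm deep (to a divider 18 high), 110 wide (sides 22 high), for a fingertip from above. Cutter's bay: 69 to 146 mm behind the lip.
- round_front (a point): The outer (front) skin of the same lip, with an 8 mm rolled rim along its top that stands 5 mm forward of the front skin. Point: middle of the top of the front skin, 6 mm in front of round_lip; same axes.
- scraper_front (a point): The front skin of the lip of the scraper's tray, same shape: 116 mm wide, its lower edge 15 mm above the unit's underside (about 19 mm above the table). Point: middle of its top edge, 59 mm above the table, x pointing back into the tray; the rolled rim stands 5 mm forward of it. Home, it lies at x = -146 mm of scraper_unit.
- round_cutter: Plain steel ring cutter, 54 mm across, 32 mm high, 60 g, standing loose in the second bay of its tray. Origin: centre of its underside, z up.
- square_cutter: Square steel cutter, open frame 50 x 50 x 32 mm, loose in its tray. Origin: centre of its underside.
- scraper: Dough scraper, steel blade 92 x 30 mm with a wooden back, 16 mm high, loose in its tray, lying across it. Origin: centre of its underside.
- glass_bowl: Bystander: clear glass mixing bowl, 160 mm across, 70 high, on the table left of the units. Origin: at its underside (for the lying tools, about the middle of the length). To be left where it is.
- proving_bowl: Bystander: off-white proving bowl, 160 mm across, 70 high, on the table right of the units. Origin: at its underside (for the lying tools, about the middle of the length). To be left where it is.
- seed_jar: Bystander: glass jar with metal cap, 70 mm across, 110 high, right of the units. Origin: at its underside (for the lying tools, about the middle of the length). To be left where it is.
- mug: Bystander: white mug, 80 mm across, 90 high, left of the units. Origin: at its underside (for the lying tools, about the middle of the length). To be left where it is.
- brush: Bystander: pastry brush, lying on the table in front and to the right. Origin: at its underside (for the lying tools, about the middle of the length). To be left where it is.
- spoon: Bystander: metal spoon with a wooden handle, lying on the table in front and to the left. Origin: at its underside (for the lying tools, about the middle of the length). To be left where it is.
- salt_dish: Bystander: small white dish, 84 mm across, 35 high, standing on the roof of the square cutter's unit. Origin: at its underside (for the lying tools, about the middle of the length). To be left where it is.
Not all that is in view belongs to the job. Leave any green look-alike of the round_cutter alone.

How it is judged:
By the outcome, as a careful person would: the job done as asked, in the order asked, and still so for the second after the job is handed in, with the robot touching nothing.
It also fails if it takes over 43 s, if anything falls off the work surface, if the arm or the gripper's body presses on something with over 40 N, if the wrist force passes 120 N, or if a joint passes its speed limit or range.

## Working session

There is one attempt and no reset: what is moved stays moved. The work goes in short steps, each a Python script; the robot and the scene stay as the last script left them, time stands still between calls to the robot, and variables do not carry over. Pictures are saved under pics/ and viewed, and the job is handed in when it is done.

```bash
mkdir -p pics; python3 - <<'E'
from workcell import bot, hand, kinematics, get_obs, vision
import cv2,numpy as np
np.set_printoptions(precision=4,suppress=True)
for n in ["scene","top","wrist"]:
    r=vision.read_camera(n); cv2.imwrite(f"pics/{n}0.png",r["frame"][...,::-1]); print(n,r["intrinsics"],r["view"])
    np.savez(f"{n}0.npz",**r)
o=get_obs(); print(o["time_s"],o["position"],o["orientation"],o["gripper_width"],bot.tcp_to_tips)
E
```

```text
scene [[569.4545   0.     332.7521]
 [  0.     569.4545 239.8516]
 [  0.       0.       1.    ]] [[ 0.84    0.5424  0.01   -0.4778]
 [ 0.3467 -0.5225 -0.779  -0.1218]
 [-0.4173  0.6578 -0.627   1.5391]
 [ 0.      0.      0.      1.    ]]
top [[502.5793   0.     317.5141]
 [  0.     502.5793 228.7399]
 [  0.       0.       1.    ]] [[-0.0091 -1.     -0.0011  0.0199]
 [-0.998   0.0091 -0.0623  0.5665]
 [ 0.0623  0.0006 -0.9981  1.2284]
 [ 0.      0.      0.      1.    ]]
wrist [[347.8395   0.     315.5158]
 [  0.     347.8395 234.2185]
 [  0.       0.       1.    ]] [[ 0.2513 -0.9679 -0.0017 -0.6244]
 [-0.9188 -0.2391  0.3142 -0.0405]
 [-0.3045 -0.0774 -0.9494  0.3802]
 [ 0.      0.      0.      1.    ]]
0.15 [ 0.1575 -0.6045  0.2477] [-0.0899  0.7017 -0.701   0.0898] 0.08517093129057053 0.017
```

View pics/top0.png

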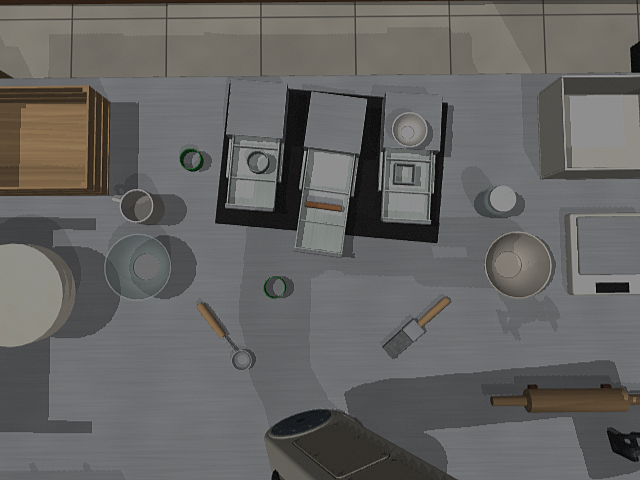

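View pics/scene0.png

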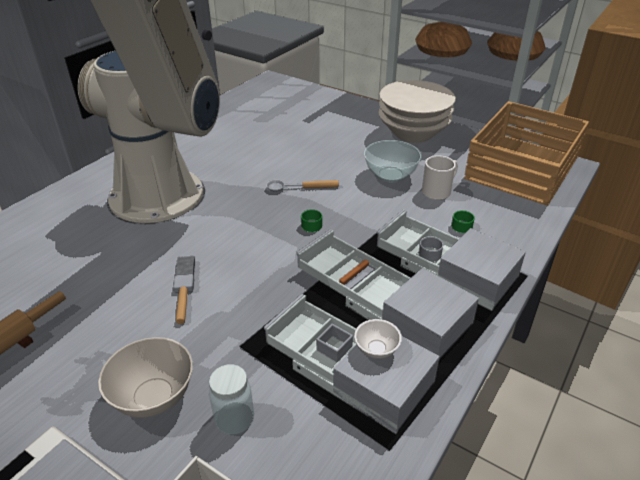

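The top view shows three trays. The round steel ring is at (259,161) in the left tray, which is nearly home. The scraper is at (323,205) in the middle tray, which stands out. The square frame is at (404,173) in the right tray. The rings at (191,159) and (275,287) are green, lie on the table and are look-alikes, so the left tray is the one to draw out. I'll confirm this in an enlarged crop.

```bash
python3 - <<'E'
import cv2
a=cv2.imread("pics/top0.png")[70:270,210:450]
a=cv2.resize(a,None,fx=3,fy=3,interpolation=cv2.INTER_CUBIC)
a=cv2.convertScaleAbs(a,alpha=1.0)
cv2.imwrite("pics/top0c.png",a)
E
```

```text
(no output)
```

View pics/top0c.png

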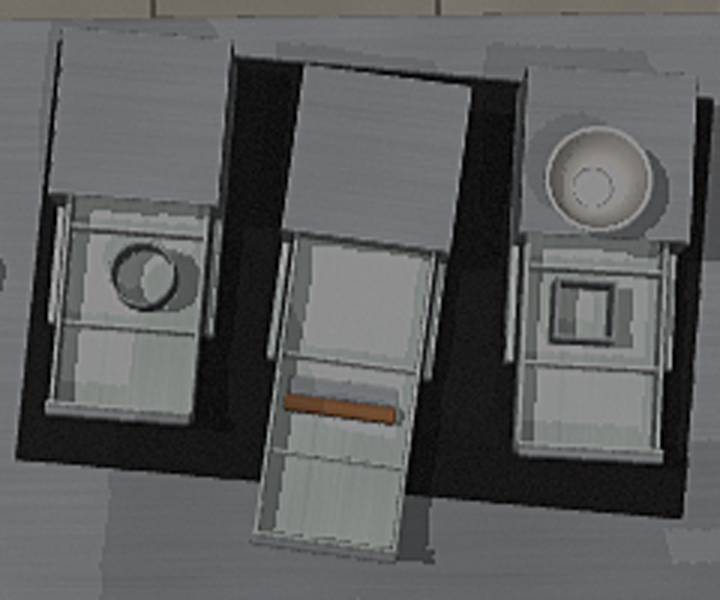

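The crop confirms it. The steel round ring is in the left tray, and that tray's lip runs from (225,207) to (274,210). The scraper is in the middle tray, and its lip runs from (294,251) to (342,256). Next I'll measure the axes and lips from the roof and lip corners.

```bash
cat > h.py <<'E'
import numpy as np
np.set_printoptions(precision=4,suppress=True)
def ray(r,px,z):
    K,V=r["intrinsics"],r["view"]
    d=V[:3,:3].T@np.linalg.solve(K,[px[0],px[1],1]); c=-V[:3,:3].T@V[:3,3]
    return c+d*(z-c[2])/d[2]
def proj(r,p):
    q=r["view"]@np.append(p,1); q=r["intrinsics"]@q[:3]; return q[:2]/q[2]
E
python3 - <<'E'
from h import *
r=dict(np.load("top0.npz"))
f=lambda p,z: ray(r,(p[0]/3+210-.33,p[1]/3+70-.33),z)[:2]
U={"round":[(47,193),(220,208),(233,40),(60,27),(46,405),(192,415)],
"scr":[(283,233),(448,250),(470,85),(302,64),(252,543),(397,556)],
"sq":[(512,233),(690,245),(697,75),(525,68),(515,453),(662,458)]}
for n,P in U.items():
    c=np.array([f(p,.079) for p in P[:4]]); l=np.array([f(p,.059) for p in P[4:]])
    w=np.linalg.norm(c[0]-c[1]),np.linalg.norm(c[3]-c[2]); d=np.linalg.norm(c[3]-c[0]),np.linalg.norm(c[2]-c[1])
    ax=(c[3]+c[2]-c[0]-c[1]); ax/=np.linalg.norm(ax)
    lat=(c[0]+c[3]-c[1]-c[2]); lat/=np.linalg.norm(lat); ax2=np.array([lat[1],-lat[0]])
    lv=l[0]-l[1]; lx=np.array([lv[1],-lv[0]])/np.linalg.norm(lv)
    yaw=[np.degrees(np.arctan2(a[1],a[0])) for a in (ax,ax2,lx)]
    ctr=c.mean(0); a=ax+ax2; a/=np.linalg.norm(a); org=ctr-a*.0825
    lm=l.mean(0); q=lm-org
    print(n,"w",w,"d",d,"lipw",np.linalg.norm(lv),"yaw",yaw,"org",org,"lip",lm,"lip in unit",q@a,q@[-a[1],a[0]])
E
```

```text
round w (np.float64(0.13816694022816253), np.float64(0.13899436473999002)) d (np.float64(0.13506343337951787), np.float64(0.13657052608562556)) lipw 0.11735755617499793 yaw [np.float64(-4.466194507567541), np.float64(-5.239639087295875), np.float64(-4.461164412564827)] org [0.7701 0.1654] lip [0.6195 0.1781] lip in unit -0.1510821058212148 -0.00012230439584017157
scr w (np.float64(0.13159716733676524), np.float64(0.13526848294905505)) d (np.float64(0.1375535492188952), np.float64(0.13451479999381727)) lipw 0.11596747607992236 yaw [np.float64(-7.532769853514721), np.float64(-7.154143383287669), np.float64(-5.639167829176239)] org [ 0.7355 -0.0187] lip [0.5064 0.0144] lip in unit -0.23147496953149604 0.0035671925728531263
sq w (np.float64(0.14140678755488614), np.float64(0.13744011854637744)) d (np.float64(0.1339452088714892), np.float64(0.13758865925059482)) lipw 0.1175332587255027 yaw [np.float64(-4.553803488920407), np.float64(-3.690793153838998), np.float64(-2.4800803673675533)] org [ 0.7355 -0.2066] lip [ 0.5795 -0.1973] lip in unit -0.15626877331398542 -0.0019433112802885542
```

```bash
cat >> h.py <<'E'
from scipy.spatial.transform import Rotation as R
def quat(yawdeg,flip=1):
    B=np.array([[flip,0,0],[0,0,flip],[0,-1,0]],float)  # x=flip*X, y=-Z, z=flip*Y
    B=np.column_stack([[flip,0,0],[0,0,-1],[0,flip,0]])
    return (R.from_euler('z',yawdeg,degrees=True)*R.from_matrix(B)).as_quat()
E
python3 - <<'E'
from h import *
from workcell import bot, hand, kinematics, get_obs, vision
import cv2
o=get_obs(); print(R.from_quat(o["orientation"]).as_matrix())
r=dict(np.load("wrist0.npz"));V=r["view"]; print("cam",-V[:3,:3].T@V[:3,3])
for fl in (1,-1): print(fl,kinematics.solve_ik([.43,.09,.3],quat(-6,fl)))
E
```

```text
[[-0.9677 -0.0002  0.252 ]
 [-0.252   0.001  -0.9677]
 [-0.     -1.     -0.0011]]
cam [ 0.2354 -0.5846  0.3727]
1 [ 0.2029  0.0023  1.9456 -0.      1.1937 -1.2632]
-1 [ 0.2029  0.0023  1.9456 -0.      1.1937  1.8784]
```

```bash
python3 - <<'E'
from h import *
from workcell import bot, hand, kinematics, get_obs, vision
import cv2
bot.reach([.46,.09,.30],quat(-6))
hand.move_gripper(0.0)
r=vision.read_camera("wrist"); np.savez("wrist1.npz",**r); cv2.imwrite("pics/wrist1.png",r["frame"][...,::-1])
o=get_obs();print(o["time_s"],o["position"],o["gripper_width"],o["wrist_force"])
for p in [(.6195,.1781,.059),(.5064,.0144,.059),(.7701-.085,.1654,.08)]: print(proj(r,p))
E
```

```text
3.65 [0.46 0.09 0.3 ] -0.00025568049976371516 [ 0.5632  0.508  -0.85  ]
[402.2697 320.1829]
[253.0212 246.0623]
[397.3509 377.7293]
```

View pics/wrist1.png

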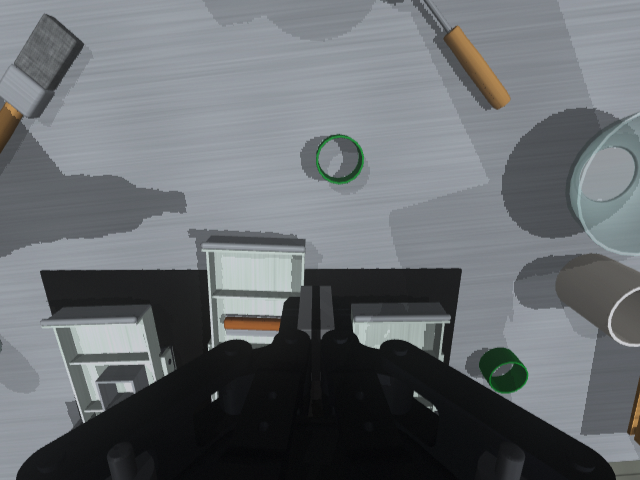

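The wrist view shows the scraper lip from (202,244) to (305,242) and the round lip from (352,312) to (450,310). My projections at (253,246) and (402,320) fall on them. I'll zoom in on both to refine.

```bash
python3 - <<'E'
import cv2
a=cv2.imread("pics/wrist1.png")[225:335,190:460]
cv2.imwrite("pics/wrist1c.png",cv2.resize(a,None,fx=2.9,fy=2.9,interpolation=cv2.INTER_CUBIC))
E
```

```text
(no output)
```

View pics/wrist1c.png

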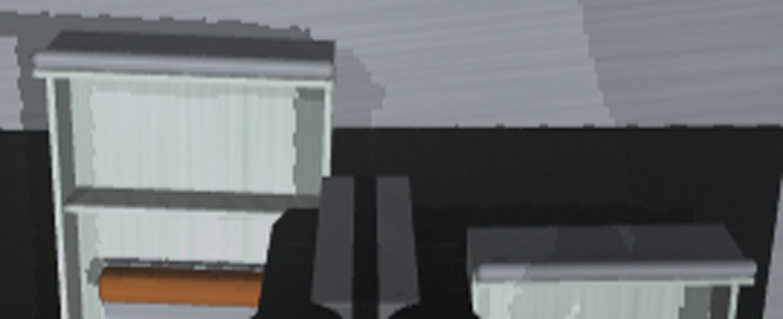

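```bash
python3 - <<'E'
from h import *
r=dict(np.load("wrist1.npz"))
f=lambda p: ray(r,(p[0]/2.9+190-.3,p[1]/2.9+225-.3),.059)
for n,a,b in [("scr",(35,76),(333,81)),("round",(472,281),(755,283))]:
    A,B=f(a),f(b); d=B-A; print(n,A,B,(A+B)/2,np.linalg.norm(d),np.degrees(np.arctan2(-d[0],d[1])))
E
```

```text
scr [ 0.5061 -0.0439  0.059 ] [0.5203 0.0709 0.059 ] [0.5132 0.0135 0.059 ] 0.11567732877713914 -7.07646018317832
round [0.6151 0.1182 0.059 ] [0.6285 0.2355 0.059 ] [0.6218 0.1768 0.059 ] 0.11803273623134897 -6.514393759670895
```

```bash
cat >> h.py <<'E'
def u(yaw): return np.array([np.cos(np.radians(yaw)),np.sin(np.radians(yaw)),0])
E
python3 - <<'E'
from h import *
from workcell import bot, hand, kinematics, get_obs, vision
a=u(-7.1); L=np.array([.513,.0135,.049])
S=L-.045*a
bot.servo_line(S+[0,0,.08],quat(-7.1),velocity=.2)
f0=np.array(get_obs()["wrist_force"])
bot.servo_line(S,velocity=.12)
print(get_obs()["time_s"],f0,get_obs()["wrist_force"]-f0)
bot.servo_line(S+.02*a,velocity=.1); print(get_obs()["wrist_force"]-f0)
bot.servo_line(S+.10*a,velocity=.08); print(get_obs()["wrist_force"]-f0)
s=.10
while s<.125:
    s+=.002; bot.servo_line(S+s*a,velocity=.03); F=get_obs()["wrist_force"]-f0
    fx=-F[:2]@a[:2]; print(round(s,4),round(fx,2),F[1])
    if fx>10: break
print(get_obs()["time_s"],get_obs()["position"])
E
```

```text
5.5417 [ 0.1625 -0.4331  0.4269] [ 0.0533 -0.0589 -0.3495]
[ 0.1812  0.1361 -0.3545]
[-0.5746 -0.0579 -1.2012]
0.102 0.61 1.0476398448089883
0.104 1.19 1.444232609918844
0.106 1.91 0.3394744179382457
0.108 0.65 -0.18749728849312713
0.11 3.38 0.3624152051578553
0.112 9.41 0.6335101058867743
0.114 14.67 2.010739978032961
8.7917 [0.5775 0.0053 0.0484]
```

The tray stopped firmly with 14.7 N at the expected travel. I'll back off and look.

```bash
python3 - <<'E'
from h import *
from workcell import bot, hand, kinematics, get_obs, vision
import cv2
a=u(-7.1); p=np.array(get_obs()["position"])
bot.servo_line(p-.03*a,velocity=.15)
q=p-.03*a; bot.servo_line([q[0],q[1],.15],velocity=.25)
for n in ("scene","top","wrist"):
    r=vision.read_camera(n); np.savez(n+"2.npz",**r); cv2.imwrite(f"pics/{n}2.png",r["frame"][...,::-1])
s=cv2.imread("pics/scene2.png")[200:450,230:560]; t=cv2.imread("pics/top2.png")[70:270,210:450]
t=cv2.resize(t,None,fx=1.65,fy=1.65,interpolation=cv2.INTER_CUBIC);s=cv2.resize(s,None,fx=1.2,fy=1.2)
H=max(s.shape[0],t.shape[0]); pad=lambda i:cv2.copyMakeBorder(i,0,H-i.shape[0],0,0,0)
cv2.imwrite("pics/c2.png",np.hstack([pad(s),pad(t)]))
print(get_obs()["time_s"])
E
```

```text
9.875
```

View pics/c2.png

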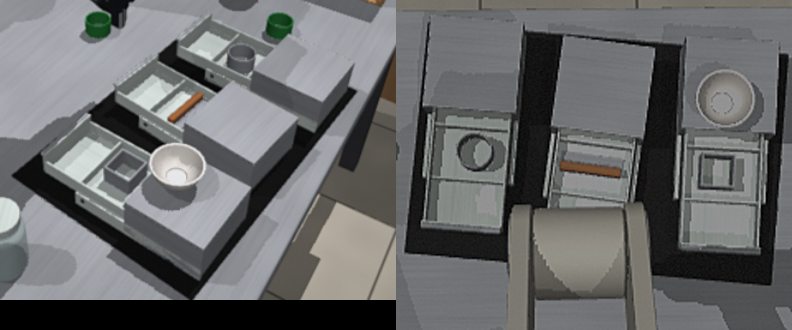

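View pics/wrist2.png

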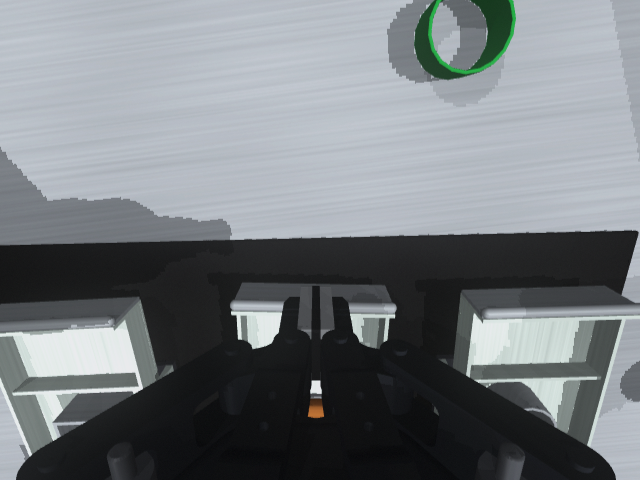

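The scraper tray is home: its lip is now in line with its neighbours, with the scraper still inside at about (590,168) in the composite. Only the wrist is in front of it, and the other trays haven't moved. Next I'll hook the round tray.

```bash
python3 - <<'E'
from h import *
from workcell import bot, hand, kinematics, get_obs, vision
import sys
y=-5.2; a=u(y); L=np.array([.622,.177,.050]); S=L+.032*a
bot.servo_line(S+[0,0,.10],quat(y),velocity=.2)
f0=np.array(get_obs()["wrist_force"])
bot.servo_line(S+[0,0,.03],velocity=.15)
bot.servo_line(S,velocity=.06)
F=get_obs()["wrist_force"]-f0; print(get_obs()["time_s"],F)
if np.linalg.norm(F)>4: sys.exit("contact?")
bot.servo_line(S-.017*a,velocity=.08); print(get_obs()["wrist_force"]-f0)
bot.servo_line(S-.104*a,velocity=.06); print(get_obs()["wrist_force"]-f0)
s=.104
while s<.13:
    s+=.002; bot.servo_line(S-s*a,velocity=.03); F=get_obs()["wrist_force"]-f0
    fx=F[:2]@a[:2]; print(round(s,4),round(fx,2),F[1])
    if fx>10: break
print(get_obs()["time_s"],get_obs()["position"])
E
```

```text
12.275 [-0.8577  0.263   0.1652]
[-0.4089  0.7354 -0.3959]
[-0.5513  0.0608  0.0021]
0.106 0.89 0.2002145585307602
0.108 -0.39 1.0552844783369988
0.11 0.24 0.8548868040990638
0.112 5.96 -1.1946192619221159
0.114 14.43 -2.866962474461108
15.4833 [0.5438 0.1844 0.0505]
```

The tray reached a firm stop at the expected travel. I'll ease off, lift straight out, move aside and check.

```bash
python3 - <<'E'
from h import *
from workcell import bot, hand, kinematics, get_obs, vision
import cv2
a=u(-5.2); p=np.array(get_obs()["position"]); q=p+.015*a
bot.servo_line(q,velocity=.06)
bot.servo_line([q[0],q[1],.25],velocity=.2)
bot.reach([.35,-.02,.35],quat(-5.2))
for n in ("scene","top"):
    r=vision.read_camera(n); np.savez(n+"3.npz",**r); cv2.imwrite(f"pics/{n}3.png",r["frame"][...,::-1])
t=cv2.imread("pics/top3.png")[70:270,210:450]
cv2.imwrite("pics/top3c.png",cv2.resize(t,None,fx=3,fy=3,interpolation=cv2.INTER_CUBIC))
o=get_obs();print(o["time_s"],o["wrist_force"])
E
```

```text
18.3667 [0.699  0.5363 0.3568]
```

View pics/top3c.png

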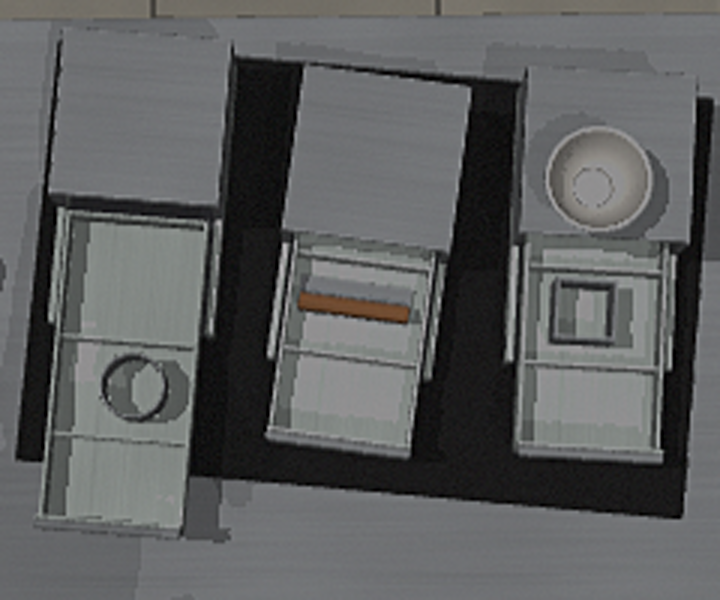

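View pics/scene3.png

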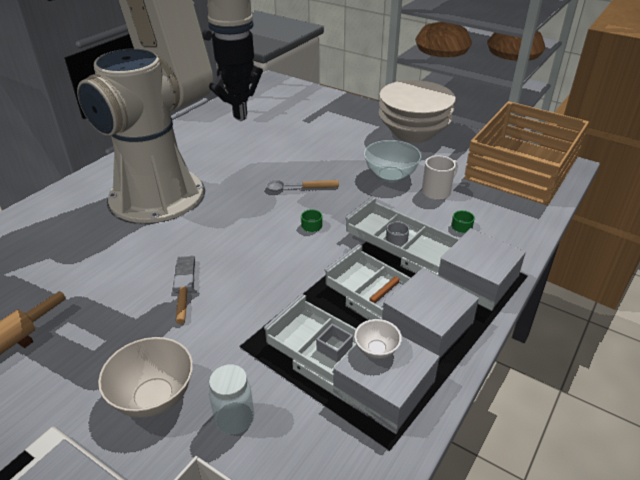

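The round tray is out, with its lip at crop (35–182, 520–533) and the ring at (137,388) in its own bay. The scraper tray is home, with its lip at (267–411, 434–450). The square tray, the dish and the other bystanders look the same as before. One numeric check, then I'll hand in.

```bash
python3 - <<'E'
from h import *
from workcell import get_obs,hand_in
import cv2
r=dict(np.load("top3.npz"))
f=lambda p,z=.059: ray(r,(p[0]/3+210-.33,p[1]/3+70-.33),z)[:2]
for n,P,org,y in [("round",[(36,518),(183,530)],[.7701,.1654],-5),("scr",[(267,433),(411,448)],[.7355,-.0187],-7.2)]:
    m=(f(P[0])+f(P[1]))/2; print(n,m,(m-org)@u(y)[:2]+.143)
A=cv2.imread("pics/top0.png").astype(int);B=cv2.imread("pics/top3.png").astype(int)
D=(abs(A-B).max(2)>40).astype(np.uint8)
n,_,st,c=cv2.connectedComponentsWithStats(D)
for s in st[1:]:
    if s[4]>8 and s[1]<380: print(s)
hand_in(); print(get_obs()["time_s"])
E
```

```text
round [0.5282 0.1857] -0.09970903579166876
scr [0.5934 0.0021] -0.0005933013077121518
[232 135  48  12 294]
[233 144  45   7  62]
[310 148  41   7  45]
[247 151  30  23 313]
[314 155  39   7  60]
[309 167  41  11 278]
[235 177  19   4  22]
[255 180  20   2  21]
[236 183  38   4  42]
[305 185  43  10  94]
[243 188  20  19 164]
[ 224  191   50   58 1052]
[304 200  41  12 268]
[297 214  58  44 884]
[246 238  18   8  34]
[418 304  26  21  86]
[ 298  326   87   37 1153]
[289 350   5  61  83]
[ 392  350   19  130 1674]
[388 353   5  43  86]
[539 367   3  19  19]
[ 265  372  125  108 4825]
[312 376  19  31 234]
the job is handed in; nothing more can be done
the job is handed in; nothing more can be done
```

The job is done and handed in. The clock last read 18.4 s before the hand-in, against the 43 s limit.

**What I did:** With the gripper closed, I pushed the scraper tray in until it met its stop at about 15 N. I then hooked the closed fingertips behind the lip of the round cutter's tray and drew it out until it met its outer stop at about 14 N. Last, I eased off the lip, lifted clear and moved away.

**Last checks (from the top camera):**
- **Scraper tray:** it is within about 1 mm of home.
- **Round tray:** it is about 100 mm out, with the ring cutter still standing in its own bay.
- **Everything else:** comparing the first and last top pictures showed no change at the square cutter's tray, salt dish, bowls, jar, mug or spoon.

**One unexplained difference:** a small change showed near the brush handle, around pixel (430,315). It is probably the arm's shadow, since the arm never came down near it, but I did not check it further before handing in.

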